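# Feel for the ball left in an emptied case

### The job

These three steel grinding-ball cases came back as empty and are to go into the green wash-up tray, but one of them still has a ball inside; they look alike, so only the rattle when shaken, or the weight in the hand, tells which. Gently set the two empty ones down flat in the tray with their lids shut, and leave the one with the ball standing on the bench with its lid swung wide open for the ball to be taken out. Never tip a case so far that the ball could fall out, and leave everything else on the bench and in the tray alone.

Things in the scene. Friction and masses are not known exactly. Their poses are not given: they have to be found in the camera images.
- case_a: Case A, one of three alike: steel, 130 (x) x 60 (y) x 48 mm high, plain sides to grasp across the 60 mm. Origin: centre of the underside, z up. Lid hinged at the far short end (+x), black knob on it at the near end (-x, roughly towards the robot). Weighs 0.20 to 0.26 kg empty; one of the three, not told which, has a loose 36 mm, 0.19 kg steel ball inside that rolls end to end.
- case_a_lid (a joint): Lid of case A, in rad: 0 shut, grows as the knob end swings up, about 1.57 upright, 1.9 stop. The hinge is stiff enough to stay at any angle; opening takes about 1 N at the knob. Hinge line: parallel to the case's y, 65 mm towards +x of the case's origin and 44 mm up.
- case_a_knob (a point): Middle of the black head of case A's lid knob: head 16 mm in diameter, 18 mm long, lying along the case's x, on an 8 mm long, 10 mm thick neck. Lid shut, this point is 84 mm towards -x of the case's origin and 40 mm up (17 mm in front of the lid's front edge); it turns with the lid at 149 mm from the hinge line.
- case_b: Case B, one of three alike: steel, 130 (x) x 60 (y) x 48 mm high, plain sides to grasp across the 60 mm. Origin: centre of the underside, z up. Lid hinged at the far short end (+x), black knob on it at the near end (-x, roughly towards the robot). Weighs 0.20 to 0.26 kg empty; one of the three, not told which, has a loose 36 mm, 0.19 kg steel ball inside that rolls end to end.
- case_b_lid (a joint): Lid of case B, in rad: 0 shut, grows as the knob end swings up, about 1.57 upright, 1.9 stop. The hinge is stiff enough to stay at any angle; opening takes about 1 N at the knob. Hinge line: parallel to the case's y, 65 mm towards +x of the case's origin and 44 mm up.
- case_b_knob (a point): Middle of the black head of case B's lid knob: head 16 mm in diameter, 18 mm long, lying along the case's x, on an 8 mm long, 10 mm thick neck. Lid shut, this point is 84 mm towards -x of the case's origin and 40 mm up (17 mm in front of the lid's front edge); it turns with the lid at 149 mm from the hinge line.
- case_c: Case C, one of three alike: steel, 130 (x) x 60 (y) x 48 mm high, plain sides to grasp across the 60 mm. Origin: centre of the underside, z up. Lid hinged at the far short end (+x), black knob on it at the near end (-x, roughly towards the robot). Weighs 0.20 to 0.26 kg empty; one of the three, not told which, has a loose 36 mm, 0.19 kg steel ball inside that rolls end to end.
- case_c_lid (a joint): Lid of case C, in rad: 0 shut, grows as the knob end swings up, about 1.57 upright, 1.9 stop. The hinge is stiff enough to stay at any angle; opening takes about 1 N at the knob. Hinge line: parallel to the case's y, 65 mm towards +x of the case's origin and 44 mm up.
- case_c_knob (a point): Middle of the black head of case C's lid knob: head 16 mm in diameter, 18 mm long, lying along the case's x, on an 8 mm long, 10 mm thick neck. Lid shut, this point is 84 mm towards -x of the case's origin and 40 mm up (17 mm in front of the lid's front edge); it turns with the lid at 149 mm from the hinge line.
- wash_tray: Green plastic wash-up tray, 358 (its x) x 437 (its y) x 70 mm high, fixed. Origin: centre of the underside; z up. Inside, the flat floor is 4 mm up and reaches 153 mm either way in x and 192 mm either way in y. Three bottles stand along its -y side; the +y part, from y = -80 mm on, is free.
- beaker: Glass beaker, 74 x 74 x 93 mm, at the back of the bench. Origin: centre of its underside. Not part of the job: leave it alone.
- timer: Small white timer, 64 x 70 x 20 mm, behind the cases. Origin: centre of its underside. Not part of the job: leave it alone.
- petri1: Petri dish with pale content, 58 mm in diameter, 15 mm high, in front of the cases. Origin: centre of its underside. Not part of the job: leave it alone.
- petri2: Petri dish with pink content, 58 mm in diameter, 15 mm high, in front of the cases. Origin: centre of its underside. Not part of the job: leave it alone.
- marker1: Marker pen lying between the cases and the tray, 145 mm long (its y), 15 mm thick. Origin: centre of its underside. Not part of the job: leave it alone.
- bottle_a02: Serum bottle standing in the tray, 53 x 52 x 111 mm. Origin: centre of its underside. Not part of the job: leave it alone.
- bottle_a10: Serum bottle standing in the tray, 53 x 53 x 119 mm. Origin: centre of its underside. Not part of the job: leave it alone.
- bottle_a06: Serum bottle standing in the tray, 52 x 52 x 111 mm. Origin: centre of its underside. Not part of the job: leave it alone.

How it is judged:
At the end, for the whole second after the job is handed in: Two cases flat (0.1 rad) and at rest on the tray floor, lids shut (under 0.1 rad), each pressing on it with under 3.1 N (empty); the third upright (0.1 rad) and at rest on the bench, clear of the tray, with its lid opened more than 1.2 rad ((((height (world z) of case_a below 0.012 m and angle between case_a's own z axis and vertical below 0.1 rad and value of joint case_a_lid above 1.2 rad and linear speed of case_a below 0.02 m/s and (y of case_a in the frame of wash_tray above 0.24 m or y of case_a in the frame of wash_tray below -0.24 m or x of case_a in the frame of wash_tray above 0.24 m or x of case_a in the frame of wash_tray below -0.24 m)) and (x of case_b in the frame of wash_tray between -0.13 and 0.13 m and y of case_b in the frame of wash_tray between -0.17 and 0.17 m and z of case_b in the frame of wash_tray below 0.012 m and angle between case_b's own z axis and vertical below 0.1 rad and value of joint case_b_lid below 0.1 rad and linear speed of case_b below 0.02 m/s and contact force between case_b and wash_tray between 1.2 and 3.1 N) and (x of case_c in the frame of wash_tray between -0.13 and 0.13 m and y of case_c in the frame of wash_tray between -0.17 and 0.17 m and z of case_c in the frame of wash_tray below 0.012 m and angle between case_c's own z axis and vertical below 0.1 rad and value of joint case_c_lid below 0.1 rad and linear speed of case_c below 0.02 m/s and contact force between case_c and wash_tray between 1.2 and 3.1 N)) or ((height (world z) of case_b below 0.012 m and angle between case_b's own z axis and vertical below 0.1 rad and value of joint case_b_lid above 1.2 rad and linear speed of case_b below 0.02 m/s and (y of case_b in the frame of wash_tray above 0.24 m or y of case_b in the frame of wash_tray below -0.24 m or x of case_b in the frame of wash_tray above 0.24 m or x of case_b in the frame of wash_tray below -0.24 m)) and (x of case_a in the frame of wash_tray between -0.13 and 0.13 m and y of case_a in the frame of wash_tray between -0.17 and 0.17 m and z of case_a in the frame of wash_tray below 0.012 m and angle between case_a's own z axis and vertical below 0.1 rad and value of joint case_a_lid below 0.1 rad and linear speed of case_a below 0.02 m/s and contact force between case_a and wash_tray between 1.2 and 3.1 N) and (x of case_c in the frame of wash_tray between -0.13 and 0.13 m and y of case_c in the frame of wash_tray between -0.17 and 0.17 m and z of case_c in the frame of wash_tray below 0.012 m and angle between case_c's own z axis and vertical below 0.1 rad and value of joint case_c_lid below 0.1 rad and linear speed of case_c below 0.02 m/s and contact force between case_c and wash_tray between 1.2 and 3.1 N)) or ((height (world z) of case_c below 0.012 m and angle between case_c's own z axis and vertical below 0.1 rad and value of joint case_c_lid above 1.2 rad and linear speed of case_c below 0.02 m/s and (y of case_c in the frame of wash_tray above 0.24 m or y of case_c in the frame of wash_tray below -0.24 m or x of case_c in the frame of wash_tray above 0.24 m or x of case_c in the frame of wash_tray below -0.24 m)) and (x of case_a in the frame of wash_tray between -0.13 and 0.13 m and y of case_a in the frame of wash_tray between -0.17 and 0.17 m and z of case_a in the frame of wash_tray below 0.012 m and angle between case_a's own z axis and vertical below 0.1 rad and value of joint case_a_lid below 0.1 rad and linear speed of case_a below 0.02 m/s and contact force between case_a and wash_tray between 1.2 and 3.1 N) and (x of case_b in the frame of wash_tray between -0.13 and 0.13 m and y of case_b in the frame of wash_tray between -0.17 and 0.17 m and z of case_b in the frame of wash_tray below 0.012 m and angle between case_b's own z axis and vertical below 0.1 rad and value of joint case_b_lid below 0.1 rad and linear speed of case_b below 0.02 m/s and contact force between case_b and wash_tray between 1.2 and 3.1 N)))); the robot touches nothing.
It fails at once if a bottle in the tray is tipped or moved by more than 3 cm (distance of any of bottle_a02, bottle_a10, bottle_a06 from where it was at the start of the episode above 0.03 m or angle between any of bottle_a02, bottle_a10, bottle_a06's own z axis and vertical above 0.5 rad).
It fails at once if the beaker, timer, a petri dish or the marker is tipped or moved by more than 3 cm (distance of any of beaker, timer, petri1, petri2, marker1 from where it was at the start of the episode above 0.03 m or angle between any of beaker, timer, petri1, petri2's own z axis and vertical above 0.5 rad).
It fails at once if a case is dropped or thrown: out of the fingers it moves faster than 0.45 m/s (a fall of about 1 cm) ((contact force between case_a and the fingers below 0.05 N and linear speed of case_a above 0.45 m/s) or (contact force between case_b and the fingers below 0.05 N and linear speed of case_b above 0.45 m/s) or (contact force between case_c and the fingers below 0.05 N and linear speed of case_c above 0.45 m/s)).
It fails at once if a case is tipped by more than 45 degrees (angle between any of case_a, case_b, case_c's own z axis and vertical above 0.79 rad).
It also fails if it takes over 72 s, if anything falls off the work surface, if the arm or the gripper's body presses on something with over 40 N, if the wrist force passes 120 N, or if a joint passes its speed limit or range.

### The arm

A 7-joint arm with a two-finger parallel gripper is mounted at the origin on a cart in front of the work surface, level with it; the furniture and walls round the work are solid. World frame = base frame: x ahead of the robot, y to its left, z up, the work surface at z = 0. Lengths are in m, angles in rad, forces in N, time in s.
With the tool pointing down it reaches from about 0.425 to 0.95 m from the base axis. Payload 16.7 kg.
Tool frame: the origin (TCP) lies on the centre line of the jaws, within the pads' length; the fingertips stand 14 mm ahead of it and the grasp point (between the pads) lies 5 mm behind it (r.tcp_to_tips is the distance from the TCP to the fingertips, in m); z points along the fingers, y is the line along which they close (so a half turn about z gives the same grasp; the last joint's range is limited). The gripper opens to 94 mm and grips with 3 to 60 N. Pads are 16 mm wide; open, the fingers measure 119 mm over their backs; the gripper's body (75 mm by 177 mm) begins 78 mm behind the grasp point.
Start: joints at [0.97, 0.426, 0.074, 1.606, -0.034, 1.111, -0.067], TCP at [0.295, -0.607, 0.219] pointing down, gripper open.
Joint ranges: [-2.85, 2.85], [-0.5, 2.14], [-1.23, 1.37], [0.21, 2.46], [-1.02, 4.16], [0.16, 2.05], [-2.73, 2.73]. Speed limits (rad/s): [1.89, 1.89, 2.39, 2.39, 3.01, 3.01, 3.01].

### API

Orientations are given as [roll, pitch, yaw] about the fixed x, y, z axes, in that order (R = Rz(yaw) Ry(pitch) Rx(roll)).
In Python, from workcell import readout, imaging, r, nets gives the robot as it stands.
- The arm moves only by the tool drive_tool, never from a script. Its argument "increments" is a list of rows, each an object of numbers: "dx", "dy", "dz": the shift along the world's x, y, z in m; "rx", "ry", "rz": the turn, a rotation vector about the world's x, y, z in degrees; "gripper": the opening, from -1 (shut) to 1 (fully open). In form: [{"dx": .., "dy": .., "dz": .., "rx": .., "ry": .., "rz": .., "gripper": ..}, ...]. A call has 1 to 20 rows; each row shifts and turns the commanded pose from where the row before left it; what a row does not reach is not made up. A row lasts 1/12 s, in which the tool goes at most 41.7 mm and 7.16 degrees, less where a joint would pass 70% of its speed; a pose out of reach is approached as far as the arm can. A call is refused whole if a number of a shift passes 0.0417 or a number of a turn 7.16, either way. A call with a gripper value outside its range is refused whole. The fingers move at their own pace and stop on an object; the grip force is fixed at half the most. Time passes only in rows, so rows that do not move let the fingers close. It gives the time, the measured TCP pose, the force, the opening and the grip force at its end, in the units of the state.
- readout.get_state(): the state, without advancing time (a new reading comes with each control period).
- imaging.snapshot(name): name is "side" or "top"; returns the picture (384x512x3 uint8, red, green, blue); there is no depth.
- imaging.camera_params(name): a dict with "vfov" (degrees; the focal length in pixels is half the picture's height over the tangent of half this angle, whatever the lens; pixels are square), "cx", "cy" (the principal point, pixels), "k1" (the pictures are not rectified: a ray, as slopes to the right and down, at radius r is drawn at 1 + k1 r^2 times it, then the intrinsics apply), "R" (3x3) and "t" (3): a world point X has camera coordinates R X + t. Camera axes: x right, y down, z forward; pixel columns grow to the right and rows downward; lengths in m; the calibration is good to about 2 mm. A picture is of the moment at which its call begins. camera_params takes no time and is no camera call.
- r.sign_off(): hands the job in; it is judged then, once.
Trained networks look in the newest picture that a camera, given by its name, has taken for a name from the list of things; names that differ only in an ending like _2 or _b are one class to them, and where a whole thing is asked for, a point or a joint stands for the part that bears it (a point fixed in the world has none). Each returns a list of dicts, best first, with "conf" (0 to 1); they miss things now and then, are a little off and sometimes report something else, mostly with a low value. They report only what shows in the picture. A call takes as long as a camera call.
- nets.find_in(camera, thing): "at" ([x, y, z] in m, in the coordinates of the camera as it stood for that picture, good to about 4 mm: the middle of the surface that is visible of it).
- nets.cut_out(camera, thing): "mask" (384x512 bool, what is visible of it).
The state is a dict: "clock": time; "qpos": joint angles; "joint_vel": joint speeds; "joint_efforts": joint torques, N m; "eef_pos": TCP position; "ee_rot": TCP orientation; "wrist_force": force on the tool from outside, world axes, zero at the start; "torque": the same for the moment, N m; "opening": opening from 0.0 (shut) to 1.0 (fully open); "grasp_force": force on a finger pad.
Only numpy, scipy, OpenCV 4.12 (cv2) and the standard library are available. Lean on these libraries where they do the work, as an engineer would, in place of code of your own. Each camera call takes 0.05 s, during which the arm holds its last target. There are 200 camera calls.

## Working session

There is one attempt and no reset: what is moved stays moved. The work goes in short steps, Python scripts to look and compute and a tool call to move; the robot and the scene stay as the last step left them, time stands still between calls to the robot, and variables do not carry over. Pictures are saved under pics/ and viewed, at most 10 in all, crops included, and the job is handed in when it is done.

Besides the shell and the picture viewer there is one more tool, called as name([rows], argument=value, ...), one row to a line, values as JSON. drive_tool: Moves the arm, as the interface text tells. Its arguments: {"type":"object","properties":{"increments":{"type":"array","items":{"type":"object","properties":{"dx":{"type":"number"},"dy":{"type":"number"},"dz":{"type":"number"},"rx":{"type":"number"},"ry":{"type":"number"},"rz":{"type":"number"},"gripper":{"type":"number"}}}}},"required":["increments"]}

```bash
mkdir -p pics
cat > h.py <<'E'
import numpy as np, cv2
from workcell import readout, imaging, r, nets
def towld(cam,p):
    c=imaging.camera_params(cam); return np.array(c["R"]).T@(np.array(p)-np.array(c["t"]))
def proj(cam,X):
    c=imaging.camera_params(cam); p=np.array(c["R"])@np.array(X)+np.array(c["t"]); s=p[:2]/p[2]
    f=192/np.tan(np.radians(c["vfov"])/2); s=s*(1+c["k1"]*(s@s)); return s*f+[c["cx"],c["cy"]]
def toplane(cam,uv,z):
    c=imaging.camera_params(cam); f=192/np.tan(np.radians(c["vfov"])/2)
    d=(np.array(uv)-[c["cx"],c["cy"]])/f; s=d.copy()
    for _ in range(20): s=d/(1+c["k1"]*(s@s))
    R=np.array(c["R"]); o=-R.T@np.array(c["t"]); v=R.T@np.array([s[0],s[1],1]); return o+v*(z-o[2])/v[2]
def snap(cam,name):
    im=imaging.snapshot(cam); cv2.imwrite(f"pics/{name}.png",im[:,:,::-1]); return im
E
python3 - <<'E'
from h import *
np.set_printoptions(precision=4,suppress=True)
for c in("top","side"):
    snap(c,c+"0"); p=imaging.camera_params(c); print(c,-np.array(p["R"]).T@p["t"],p["vfov"],p["k1"])
for t in("case_a","case_a_knob","wash_tray","timer","beaker","petri1","petri2","marker1","bottle_a02"):
    for c in("top","side"):
        for d in nets.find_in(c,t)[:4]: print(t,c,round(d["conf"],2),towld(c,d["at"]))
for d in nets.cut_out("top","case_a")[:4]:
    m=d["mask"]; pts=np.argwhere(m)[:,::-1].astype(np.float32); print(round(d["conf"],2),cv2.minAreaRect(pts))
print(readout.get_state())
E
```

```text
top [ 0.4515 -0.0962  1.1158] 57.05975655516756 0.020939656197655983
side [ 0.023  -1.4875  0.6149] 42.85395971821019 -0.11807833963738337
case_a top 0.81 [0.6076 0.1788 0.0482]
case_a top 0.76 [0.5676 0.0003 0.049 ]
case_a top 0.75 [0.5277 0.3175 0.0511]
case_a top 0.62 [ 0.4457 -0.5067  0.1004]
case_a side 0.73 [ 0.5766 -0.0195  0.0329]
case_a side 0.61 [0.5488 0.2878 0.02  ]
case_a_knob top 0.93 [0.5613 0.0114 0.0439]
case_a_knob side 0.54 [ 0.5124 -0.0195  0.0451]
wash_tray top 0.88 [ 0.5179 -0.3735  0.004 ]
wash_tray side 0.59 [ 0.5358 -0.3523  0.0258]
timer top 0.73 [ 0.78   -0.1428  0.02  ]
timer side 0.68 [ 0.7882 -0.1599  0.0197]
beaker top 0.7 [0.7584 0.2568 0.0496]
beaker side 0.79 [0.7552 0.2132 0.0637]
petri1 top 0.66 [0.3506 0.2019 0.0165]
petri1 top 0.51 [0.3643 0.1137 0.0187]
petri1 side 0.68 [0.3645 0.099  0.0204]
petri2 top 0.66 [0.3506 0.2019 0.0165]
petri2 top 0.51 [0.3643 0.1137 0.0187]
petri2 side 0.68 [0.3645 0.099  0.0204]
marker1 top 0.68 [0.5254 0.3181 0.0544]
marker1 top 0.65 [ 0.3836 -0.0407  0.0136]
marker1 top 0.31 [ 0.5193 -0.3711  0.0038]
bottle_a02 to
[... 337 characters left out ...]
2.87147521972656), (50.63671875, 22.875883102416992), 83.1572265625)
0.77 ((227.21490478515625, 205.77365112304688), (52.24409103393555, 20.01976203918457), 74.47589111328125)
{'clock': 1.05, 'qpos': array([ 0.9695,  0.4261,  0.0739,  1.606 , -0.0341,  1.1108, -0.0671]), 'joint_vel': array([ 0.0014,  0.0008, -0.0004, -0.0004,  0.0015, -0.0008,  0.0006]), 'joint_efforts': array([ -0.0009, -93.5527,   3.6627, -45.455 ,  -0.0492,   0.013 ,
         0.0001]), 'eef_pos': array([ 0.2947, -0.6072,  0.2195]), 'ee_rot': array([-3.1415, -0.    ,  0.4517]), 'wrist_force': array([-0.2203,  0.131 ,  0.6269]), 'torque': array([-0.0027, -0.0104, -0.0235]), 'grasp_force': 0.0, 'opening': 1.0006933198646062}
```

View pics/top0.png

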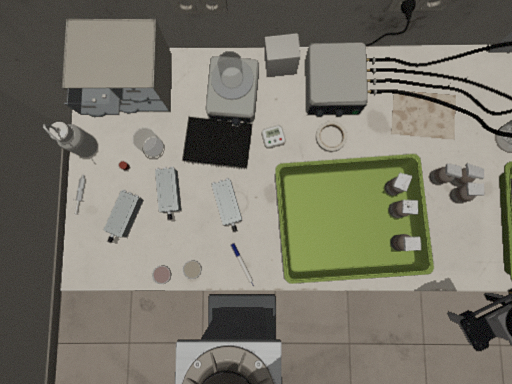

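View pics/side0.png

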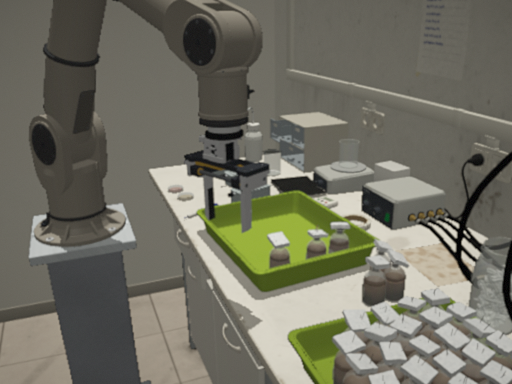

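Run:
```python
from h import *
im=cv2.imread("pics/top0.png")
c=cv2.resize(im[155:250,95:260],None,fx=4.8,fy=4.8,interpolation=cv2.INTER_CUBIC); cv2.imwrite("pics/crop0.png",c)
```

```text
(no output)
```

View pics/crop0.png

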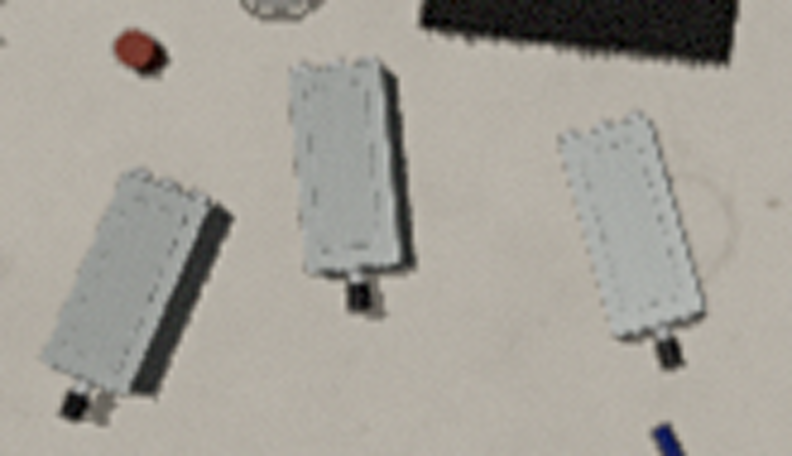

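Run:
```python
from h import *
np.set_printoptions(precision=4,suppress=True)
C=dict(L=[(130,172),(212,203),(128,390),(45,360),(74,403)],M=[(292,67),(380,62),(402,265),(310,272),(359,297)],R=[(560,135),(643,116),(702,315),(618,338),(669,352)])
loc=np.array([(65,30),(65,-30),(-65,-30),(-65,30),(-84,0)])/1000
for k,v in C.items():
    w=np.array([toplane("top",((u+.5)/4.8-.5+95,(q+.5)/4.8-.5+155),.048 if i<4 else .042)[:2] for i,(u,q) in enumerate(v)])
    a=loc-loc.mean(0); b=w-w.mean(0); th=np.arctan2((a[:,0]*b[:,1]-a[:,1]*b[:,0]).sum(),(a*b).sum())
    R=np.array([[np.cos(th),-np.sin(th)],[np.sin(th),np.cos(th)]]); t=w.mean(0)-R@loc.mean(0)
    print(k,"c",t,"yaw",np.degrees(th),"knob",t+R@[-.084,0],"res mm",1000*(w-(loc@R.T+t)))
for n,u,v in [("mk_tip",235,245),("mk_end",252,284)]: print(n,toplane("top",(u,v),.01))
# tray rim & floor
for n,u,v,z in [("rim TL",276,164,.07),("rim TR",424,155,.07),("rim BR",433,270,.07),("rim BL",287,282,.07)]: print(n,toplane("top",(u,v),z))
m=nets.cut_out("top","wash_tray")[0]["mask"].astype(np.uint8); p=np.argwhere(m)[:,::-1].astype(np.float32)
bx=cv2.boxPoints(cv2.minAreaRect(p)); print([toplane("top",q,.07) for q in bx])
m=nets.cut_out("top","beaker"); print([proj("top",(.76,.25,.05))])
```

```text
L c [0.5352 0.3225] yaw -22.104201568121702 knob [0.4574 0.3541] res mm [[-2.3603 -1.2008]
 [ 0.2073  1.3797]
 [ 2.5104  0.4704]
 [-1.1966 -2.133 ]
 [ 0.8392  1.4836]]
M c [0.6081 0.1871] yaw 6.546994246479327 knob [0.5247 0.1776] res mm [[ 2.9668 -0.7715]
 [-0.7279  2.3821]
 [-2.406  -0.2356]
 [ 0.0971 -1.6943]
 [ 0.0701  0.3194]]
R c [0.5697 0.005 ] yaw 16.407179101194757 knob [ 0.4891 -0.0188] res mm [[ 4.0673 -1.3425]
 [-0.7081  3.2741]
 [-3.2024  1.7144]
 [-0.653  -3.0238]
 [ 0.4962 -0.6222]]
mk_tip [ 0.438  -0.0206  0.01  ]
mk_end [ 0.3197 -0.0735  0.01  ]
rim TL [ 0.6807 -0.1469  0.07  ]
rim TR [ 0.7062 -0.5894  0.07  ]
rim BR [ 0.3681 -0.5954  0.07  ]
rim BL [ 0.3327 -0.176   0.07  ]
[array([ 0.6821, -0.141 ,  0.07  ]), array([ 0.716 , -0.5904,  0.07  ]), array([ 0.3583, -0.5966,  0.07  ]), array([ 0.3236, -0.1659,  0.07  ])]
[array([147.6389, 140.6545])]
```

drive_tool([
  {"dx":0.0153,"dy":0.034,"rz":-0.53},
  {"dx":0.0153,"dy":0.034,"rz":-0.53},
  {"dx":0.0153,"dy":0.034,"rz":-0.53},
  {"dx":0.0153,"dy":0.034,"rz":-0.53},
  {"dx":0.0153,"dy":0.034,"rz":-0.53},
  {"dx":0.0153,"dy":0.034,"rz":-0.53},
  {"dx":0.0153,"dy":0.034,"rz":-0.53},
  {"dx":0.0153,"dy":0.034,"rz":-0.53},
  {"dx":0.0153,"dy":0.034,"rz":-0.53},
  {"dx":0.0153,"dy":0.034,"rz":-0.53},
  {"dx":0.0153,"dy":0.034,"rz":-0.53},
  {"dx":0.0153,"dy":0.034,"rz":-0.53},
  {"dx":0.0153,"dy":0.034,"rz":-0.53},
  {"dx":0.0153,"dy":0.034,"rz":-0.53},
  {"dx":0.0153,"dy":0.034,"rz":-0.53},
  {"dx":0.0153,"dy":0.034,"rz":-0.53},
  {"dx":0.0153,"dy":0.034,"rz":-0.53},
  {"dx":0.0153,"dy":0.034,"rz":-0.53},
  {"dz":-0.04},
  {"dz":-0.04},
])

```text
invalid input at $.increments[0]: expected keys dx, dy, dz, rx, ry, rz, gripper
```

drive_tool([
  {"dx":0.0153,"dy":0.034,"dz":0,"rx":0,"ry":0,"rz":-0.53,"gripper":1},
  {"dx":0.0153,"dy":0.034,"dz":0,"rx":0,"ry":0,"rz":-0.53,"gripper":1},
  {"dx":0.0153,"dy":0.034,"dz":0,"rx":0,"ry":0,"rz":-0.53,"gripper":1},
  {"dx":0.0153,"dy":0.034,"dz":0,"rx":0,"ry":0,"rz":-0.53,"gripper":1},
  {"dx":0.0153,"dy":0.034,"dz":0,"rx":0,"ry":0,"rz":-0.53,"gripper":1},
  {"dx":0.0153,"dy":0.034,"dz":0,"rx":0,"ry":0,"rz":-0.53,"gripper":1},
  {"dx":0.0153,"dy":0.034,"dz":0,"rx":0,"ry":0,"rz":-0.53,"gripper":1},
  {"dx":0.0153,"dy":0.034,"dz":0,"rx":0,"ry":0,"rz":-0.53,"gripper":1},
  {"dx":0.0153,"dy":0.034,"dz":0,"rx":0,"ry":0,"rz":-0.53,"gripper":1},
  {"dx":0.0153,"dy":0.034,"dz":0,"rx":0,"ry":0,"rz":-0.53,"gripper":1},
  {"dx":0.0153,"dy":0.034,"dz":0,"rx":0,"ry":0,"rz":-0.53,"gripper":1},
  {"dx":0.0153,"dy":0.034,"dz":0,"rx":0,"ry":0,"rz":-0.53,"gripper":1},
  {"dx":0.0153,"dy":0.034,"dz":0,"rx":0,"ry":0,"rz":-0.53,"gripper":1},
  {"dx":0.0153,"dy":0.034,"dz":0,"rx":0,"ry":0,"rz":-0.53,"gripper":1},
  {"dx":0.0153,"dy":0.034,"dz":0,"rx":0,"ry":0,"rz":-0.53,"gripper":1},
  {"dx":0.0153,"dy":0.034,"dz":0,"rx":0,"ry":0,"rz":-0.53,"gripper":1},
  {"dx":0.0153,"dy":0.034,"dz":0,"rx":0,"ry":0,"rz":-0.53,"gripper":1},
  {"dx":0.0153,"dy":0.034,"dz":0,"rx":0,"ry":0,"rz":-0.53,"gripper":1},
  {"dx":0,"dy":0,"dz":-0.04,"rx":0,"ry":0,"rz":0,"gripper":1},
  {"dx":0,"dy":0,"dz":-0.04,"rx":0,"ry":0,"rz":0,"gripper":1},
])

```text
clock: 2.82
eef_pos: [0.5722, 0.0077, 0.1403]
ee_rot: [3.141, -0.005, 0.289]
wrist_force: [0.1, -1.0, -1.3]
opening: 0.998
grasp_force: 0.0
```

drive_tool([
  {"dx":-0.002,"dy":-0.003,"dz":-0.03,"rx":0,"ry":0,"rz":0,"gripper":1},
  {"dx":0,"dy":0,"dz":-0.03,"rx":0,"ry":0,"rz":0,"gripper":1},
  {"dx":0,"dy":0,"dz":-0.03,"rx":0,"ry":0,"rz":0,"gripper":1},
  {"dx":0,"dy":0,"dz":-0.02,"rx":0,"ry":0,"rz":0,"gripper":1},
  {"dx":0,"dy":0,"dz":-0.008,"rx":0,"ry":0,"rz":0,"gripper":1},
  {"dx":0,"dy":0,"dz":0,"rx":0,"ry":0,"rz":0,"gripper":0.6},
  {"dx":0,"dy":0,"dz":0,"rx":0,"ry":0,"rz":0,"gripper":0.6},
])

```text
clock: 3.4
eef_pos: [0.5684, 0.0018, 0.0221]
ee_rot: [-3.142, -0.0, 0.285]
wrist_force: [0.3, -0.6, 0.5]
opening: 0.894
grasp_force: 0.0
```

drive_tool([
  {"dx":0,"dy":0,"dz":0,"rx":0,"ry":0,"rz":0,"gripper":-1},
  {"dx":0,"dy":0,"dz":0,"rx":0,"ry":0,"rz":0,"gripper":-1},
  {"dx":0,"dy":0,"dz":0,"rx":0,"ry":0,"rz":0,"gripper":-1},
  {"dx":0,"dy":0,"dz":0,"rx":0,"ry":0,"rz":0,"gripper":-1},
  {"dx":0,"dy":0,"dz":0,"rx":0,"ry":0,"rz":0,"gripper":-1},
])

```text
clock: 3.82
eef_pos: [0.5687, 0.0019, 0.0225]
ee_rot: [3.141, -0.002, 0.285]
wrist_force: [-2.4, 1.7, 9.5]
opening: 0.632
grasp_force: 30.0
```

drive_tool([
  {"dx":0,"dy":0,"dz":0.005,"rx":0,"ry":0,"rz":0,"gripper":-1},
  {"dx":0,"dy":0,"dz":0.01,"rx":0,"ry":0,"rz":0,"gripper":-1},
  {"dx":0,"dy":0,"dz":0.01,"rx":0,"ry":0,"rz":0,"gripper":-1},
  {"dx":0,"dy":0,"dz":0.005,"rx":0,"ry":0,"rz":0,"gripper":-1},
  {"dx":0,"dy":0,"dz":0,"rx":0,"ry":0,"rz":0,"gripper":-1},
  {"dx":0,"dy":0,"dz":0,"rx":0,"ry":0,"rz":0,"gripper":-1},
  {"dx":0,"dy":0,"dz":0,"rx":0,"ry":0,"rz":0,"gripper":-1},
  {"dx":0,"dy":0,"dz":0,"rx":0,"ry":0,"rz":0,"gripper":-1},
])

```text
clock: 4.48
eef_pos: [0.5678, 0.0017, 0.0511]
ee_rot: [-3.141, 0.001, 0.285]
wrist_force: [0.7, -0.3, -1.6]
opening: 0.635
grasp_force: 30.0
```

```bash
cat > w.py <<'E'
from h import *
np.set_printoptions(precision=3,suppress=True)
F=[];T=[];E=[]
for i in range(6):
    imaging.snapshot("side"); s=readout.get_state(); F.append(s["wrist_force"]);T.append(s["torque"]);E.append(s["joint_efforts"])
F=np.array(F);T=np.array(T);print("F",F.mean(0),F.std(0),"T",T.mean(0),T.std(0),"eff",np.mean(E,0),s["clock"],s["eef_pos"],s["opening"])
E
python3 w.py
```

```text
F [-0.416  0.264 -2.497] [0.349 0.657 0.437] T [-0.003  0.012  0.014] [0.008 0.049 0.019] eff [  0.026 -87.619  -2.866 -33.829   0.003  -0.076  -0.001] 4.7833 [0.568 0.002 0.051] 0.6405673132910003
```

drive_tool([
  {"dx":0,"dy":0,"dz":0.015,"rx":0,"ry":0,"rz":0,"gripper":-1},
  {"dx":0,"dy":0,"dz":0.02,"rx":0,"ry":0,"rz":0,"gripper":-1},
  {"dx":0,"dy":0,"dz":0.02,"rx":0,"ry":0,"rz":0,"gripper":-1},
  {"dx":0,"dy":-0.012,"dz":0.02,"rx":0,"ry":0,"rz":0,"gripper":-1},
  {"dx":-0.0048,"dy":-0.0233,"dz":0,"rx":0,"ry":0,"rz":-1.17,"gripper":-1},
  {"dx":-0.0048,"dy":-0.0233,"dz":0,"rx":0,"ry":0,"rz":-1.17,"gripper":-1},
  {"dx":-0.0048,"dy":-0.0233,"dz":0,"rx":0,"ry":0,"rz":-1.17,"gripper":-1},
  {"dx":-0.0048,"dy":-0.0233,"dz":0,"rx":0,"ry":0,"rz":-1.17,"gripper":-1},
  {"dx":-0.0048,"dy":-0.0233,"dz":0,"rx":0,"ry":0,"rz":-1.17,"gripper":-1},
  {"dx":-0.0048,"dy":-0.0233,"dz":0,"rx":0,"ry":0,"rz":-1.17,"gripper":-1},
  {"dx":-0.0048,"dy":-0.0233,"dz":0,"rx":0,"ry":0,"rz":-1.17,"gripper":-1},
  {"dx":-0.0048,"dy":-0.0233,"dz":0,"rx":0,"ry":0,"rz":-1.17,"gripper":-1},
  {"dx":-0.0048,"dy":-0.0233,"dz":0,"rx":0,"ry":0,"rz":-1.17,"gripper":-1},
  {"dx":-0.0048,"dy":-0.0233,"dz":0,"rx":0,"ry":0,"rz":-1.17,"gripper":-1},
  {"dx":-0.0048,"dy":-0.0233,"dz":0,"rx":0,"ry":0,"rz":-1.17,"gripper":-1},
  {"dx":0,"dy":0,"dz":0,"rx":0,"ry":0,"rz":0,"gripper":-1},
  {"dx":0,"dy":0,"dz":0,"rx":0,"ry":0,"rz":0,"gripper":-1},
])

```text
clock: 6.2
eef_pos: [0.5147, -0.2679, 0.1263]
ee_rot: [3.141, 0.0, 0.058]
wrist_force: [-0.5, 0.8, -2.5]
opening: 0.639
grasp_force: 30.0
```

```bash
python3 w.py
```

```text
F [ 0.168  0.195 -2.317] [0.479 0.426 0.35 ] T [ 0.058  0.007 -0.002] [0.028 0.023 0.016] eff [  1.141 -83.456   0.404 -39.639   0.043  -0.061   0.017] 6.5 [ 0.516 -0.266  0.126] 0.6363969728160952
```

drive_tool([
  {"dx":0,"dy":0,"dz":-0.015,"rx":0,"ry":0,"rz":0,"gripper":-1},
  {"dx":0,"dy":0,"dz":-0.025,"rx":0,"ry":0,"rz":0,"gripper":-1},
  {"dx":0,"dy":0,"dz":-0.025,"rx":0,"ry":0,"rz":0,"gripper":-1},
  {"dx":0,"dy":0,"dz":-0.015,"rx":0,"ry":0,"rz":0,"gripper":-1},
  {"dx":0,"dy":0,"dz":-0.008,"rx":0,"ry":0,"rz":0,"gripper":-1},
  {"dx":0,"dy":0,"dz":-0.006,"rx":0,"ry":0,"rz":0,"gripper":-1},
  {"dx":0,"dy":0,"dz":-0.003,"rx":0,"ry":0,"rz":0,"gripper":-1},
  {"dx":0,"dy":0,"dz":-0.002,"rx":0,"ry":0,"rz":0,"gripper":-1},
  {"dx":0,"dy":0,"dz":0,"rx":0,"ry":0,"rz":0,"gripper":-1},
])

```text
clock: 7.25
eef_pos: [0.5156, -0.2666, 0.0279]
ee_rot: [3.141, -0.001, 0.061]
wrist_force: [-0.2, -0.2, -1.7]
opening: 0.638
grasp_force: 30.0
```

drive_tool([
  {"dx":0,"dy":0,"dz":-0.001,"rx":0,"ry":0,"rz":0,"gripper":-1},
  {"dx":0,"dy":0,"dz":-0.001,"rx":0,"ry":0,"rz":0,"gripper":-1},
  {"dx":0,"dy":0,"dz":0,"rx":0,"ry":0,"rz":0,"gripper":-1},
])

```text
clock: 7.5
eef_pos: [0.5157, -0.2668, 0.026]
ee_rot: [3.141, -0.001, 0.06]
wrist_force: [-0.6, -0.4, 1.2]
opening: 0.64
grasp_force: 30.0
```

drive_tool([
  {"dx":0,"dy":0,"dz":0,"rx":0,"ry":0,"rz":0,"gripper":0.7},
  {"dx":0,"dy":0,"dz":0,"rx":0,"ry":0,"rz":0,"gripper":0.7},
  {"dx":0,"dy":0,"dz":0,"rx":0,"ry":0,"rz":0,"gripper":0.7},
  {"dx":0,"dy":0,"dz":0.01,"rx":0,"ry":0,"rz":0,"gripper":0.7},
  {"dx":0,"dy":0,"dz":0.03,"rx":0,"ry":0,"rz":0,"gripper":0.7},
  {"dx":0,"dy":0,"dz":0.03,"rx":0,"ry":0,"rz":0,"gripper":1},
  {"dx":0,"dy":0,"dz":0.03,"rx":0,"ry":0,"rz":0,"gripper":1},
  {"dx":0.0077,"dy":0.0378,"dz":0,"rx":0,"ry":0,"rz":0.26,"gripper":1},
  {"dx":0.0077,"dy":0.0378,"dz":0,"rx":0,"ry":0,"rz":0.26,"gripper":1},
  {"dx":0.0077,"dy":0.0378,"dz":0,"rx":0,"ry":0,"rz":0.26,"gripper":1},
  {"dx":0.0077,"dy":0.0378,"dz":0,"rx":0,"ry":0,"rz":0.26,"gripper":1},
  {"dx":0.0077,"dy":0.0378,"dz":0,"rx":0,"ry":0,"rz":0.26,"gripper":1},
  {"dx":0.0077,"dy":0.0378,"dz":0,"rx":0,"ry":0,"rz":0.26,"gripper":1},
  {"dx":0.0077,"dy":0.0378,"dz":0,"rx":0,"ry":0,"rz":0.26,"gripper":1},
  {"dx":0.0077,"dy":0.0378,"dz":0,"rx":0,"ry":0,"rz":0.26,"gripper":1},
  {"dx":0.0077,"dy":0.0378,"dz":0,"rx":0,"ry":0,"rz":0.26,"gripper":1},
  {"dx":0.0077,"dy":0.0378,"dz":0,"rx":0,"ry":0,"rz":0.26,"gripper":1},
  {"dx":0.0077,"dy":0.0378,"dz":0,"rx":0,"ry":0,"rz":0.26,"gripper":1},
  {"dx":0.0077,"dy":0.0378,"dz":0,"rx":0,"ry":0,"rz":0.26,"gripper":1},
  {"dx":0,"dy":0,"dz":0,"rx":0,"ry":0,"rz":0,"gripper":1},
])

```text
clock: 9.17
eef_pos: [0.6075, 0.1962, 0.1264]
ee_rot: [-3.138, -0.001, 0.123]
wrist_force: [-2.6, -0.1, -0.2]
opening: 1.002
grasp_force: 0.0
```

drive_tool([
  {"dx":0,"dy":0,"dz":-0.02,"rx":0,"ry":0,"rz":0,"gripper":1},
  {"dx":0,"dy":0,"dz":-0.03,"rx":0,"ry":0,"rz":0,"gripper":1},
  {"dx":0,"dy":0,"dz":-0.03,"rx":0,"ry":0,"rz":0,"gripper":1},
  {"dx":0,"dy":0,"dz":-0.018,"rx":0,"ry":0,"rz":0,"gripper":1},
  {"dx":0,"dy":0,"dz":-0.006,"rx":0,"ry":0,"rz":0,"gripper":1},
  {"dx":0,"dy":0,"dz":0,"rx":0,"ry":0,"rz":0,"gripper":-1},
  {"dx":0,"dy":0,"dz":0,"rx":0,"ry":0,"rz":0,"gripper":-1},
  {"dx":0,"dy":0,"dz":0,"rx":0,"ry":0,"rz":0,"gripper":-1},
  {"dx":0,"dy":0,"dz":0,"rx":0,"ry":0,"rz":0,"gripper":-1},
  {"dx":0,"dy":0,"dz":0,"rx":0,"ry":0,"rz":0,"gripper":-1},
  {"dx":0,"dy":0,"dz":0,"rx":0,"ry":0,"rz":0,"gripper":-1},
  {"dx":0,"dy":0,"dz":0,"rx":0,"ry":0,"rz":0,"gripper":-1},
])

```text
clock: 10.17
eef_pos: [0.6082, 0.1874, 0.0225]
ee_rot: [-3.141, -0.002, 0.115]
wrist_force: [-1.8, 0.0, 8.3]
opening: 0.635
grasp_force: 30.0
```

drive_tool([
  {"dx":0,"dy":0,"dz":0.005,"rx":0,"ry":0,"rz":0,"gripper":-1},
  {"dx":0,"dy":0,"dz":0.01,"rx":0,"ry":0,"rz":0,"gripper":-1},
  {"dx":0,"dy":0,"dz":0.01,"rx":0,"ry":0,"rz":0,"gripper":-1},
  {"dx":0,"dy":0,"dz":0.005,"rx":0,"ry":0,"rz":0,"gripper":-1},
  {"dx":0,"dy":0,"dz":0,"rx":0,"ry":0,"rz":0,"gripper":-1},
  {"dx":0,"dy":0,"dz":0,"rx":0,"ry":0,"rz":0,"gripper":-1},
  {"dx":0,"dy":0,"dz":0,"rx":0,"ry":0,"rz":0,"gripper":-1},
  {"dx":0,"dy":0,"dz":0,"rx":0,"ry":0,"rz":0,"gripper":-1},
])

```text
clock: 10.83
eef_pos: [0.6074, 0.1869, 0.051]
ee_rot: [3.141, 0.001, 0.115]
wrist_force: [-1.1, 1.1, -2.0]
opening: 0.634
grasp_force: 30.0
```

```bash
python3 w.py
```

```text
F [ 0.047  0.224 -2.317] [0.791 0.37  0.536] T [ 0.022  0.011 -0.008] [0.015 0.025 0.031] eff [  0.022 -99.309  -3.775 -36.448   0.028  -0.07   -0.001] 11.1333 [0.608 0.187 0.051] 0.6349929189223442
```

drive_tool([
  {"dx":0,"dy":0,"dz":0.015,"rx":0,"ry":0,"rz":0,"gripper":-1},
  {"dx":0,"dy":0,"dz":0.02,"rx":0,"ry":0,"rz":0,"gripper":-1},
  {"dx":0,"dy":0,"dz":0.02,"rx":0,"ry":0,"rz":0,"gripper":-1},
  {"dx":-0.0027,"dy":-0.0175,"dz":0.02,"rx":0,"ry":0,"rz":0,"gripper":-1},
  {"dx":-0.0054,"dy":-0.0349,"dz":0,"rx":0,"ry":0,"rz":-0.2,"gripper":-1},
  {"dx":-0.0054,"dy":-0.0349,"dz":0,"rx":0,"ry":0,"rz":-0.2,"gripper":-1},
  {"dx":-0.0054,"dy":-0.0349,"dz":0,"rx":0,"ry":0,"rz":-0.2,"gripper":-1},
  {"dx":-0.0054,"dy":-0.0349,"dz":0,"rx":0,"ry":0,"rz":-0.2,"gripper":-1},
  {"dx":-0.0054,"dy":-0.0349,"dz":0,"rx":0,"ry":0,"rz":-0.2,"gripper":-1},
  {"dx":-0.0054,"dy":-0.0349,"dz":0,"rx":0,"ry":0,"rz":-0.2,"gripper":-1},
  {"dx":-0.0054,"dy":-0.0349,"dz":0,"rx":0,"ry":0,"rz":-0.2,"gripper":-1},
  {"dx":-0.0054,"dy":-0.0349,"dz":0,"rx":0,"ry":0,"rz":-0.2,"gripper":-1},
  {"dx":-0.0054,"dy":-0.0349,"dz":0,"rx":0,"ry":0,"rz":-0.2,"gripper":-1},
  {"dx":-0.0054,"dy":-0.0349,"dz":0,"rx":0,"ry":0,"rz":-0.2,"gripper":-1},
  {"dx":-0.0054,"dy":-0.0349,"dz":0,"rx":0,"ry":0,"rz":-0.2,"gripper":-1},
  {"dx":-0.0054,"dy":-0.0349,"dz":0,"rx":0,"ry":0,"rz":-0.2,"gripper":-1},
  {"dx":-0.0054,"dy":-0.0349,"dz":0,"rx":0,"ry":0,"rz":-0.2,"gripper":-1},
  {"dx":-0.0054,"dy":-0.0349,"dz":0,"rx":0,"ry":0,"rz":-0.2,"gripper":-1},
  {"dx":-0.0054,"dy":-0.0349,"dz":0,"rx":0,"ry":0,"rz":-0.2,"gripper":-1},
  {"dx":-0.0027,"dy":-0.0175,"dz":0,"rx":0,"ry":0,"rz":-0.2,"gripper":-1},
])

```text
clock: 12.8
eef_pos: [0.5194, -0.3762, 0.1264]
ee_rot: [3.14, 0.001, 0.055]
wrist_force: [-0.8, -0.9, -2.6]
opening: 0.637
grasp_force: 30.0
```

Run:
```python
from h import *
import cv2
s=readout.get_state(); print(s["eef_pos"],s["ee_rot"],s["wrist_force"])
snap("side","s1"); im=snap("top","t1")
```

```text
[ 0.51943941 -0.37623497  0.12641495] [3.14006474e+00 5.35548548e-04 5.52493497e-02] [-0.76771225 -0.85969578 -2.61566581]
```

View pics/s1.png

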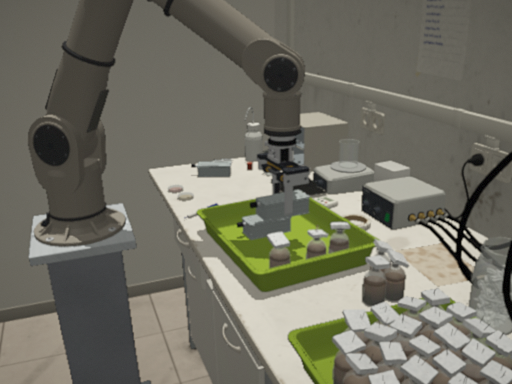

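drive_tool([
  {"dx":0,"dy":0,"dz":-0.015,"rx":0,"ry":0,"rz":0,"gripper":-1},
  {"dx":0,"dy":0,"dz":-0.025,"rx":0,"ry":0,"rz":0,"gripper":-1},
  {"dx":0,"dy":0,"dz":-0.025,"rx":0,"ry":0,"rz":0,"gripper":-1},
  {"dx":0,"dy":0,"dz":-0.015,"rx":0,"ry":0,"rz":0,"gripper":-1},
  {"dx":0,"dy":0,"dz":-0.008,"rx":0,"ry":0,"rz":0,"gripper":-1},
  {"dx":0,"dy":0,"dz":-0.006,"rx":0,"ry":0,"rz":0,"gripper":-1},
  {"dx":0,"dy":0,"dz":-0.003,"rx":0,"ry":0,"rz":0,"gripper":-1},
  {"dx":0,"dy":0,"dz":-0.002,"rx":0,"ry":0,"rz":0,"gripper":-1},
  {"dx":0,"dy":0,"dz":-0.001,"rx":0,"ry":0,"rz":0,"gripper":-1},
  {"dx":0,"dy":0,"dz":0,"rx":0,"ry":0,"rz":0,"gripper":-1},
])

```text
clock: 13.73
eef_pos: [0.5216, -0.3716, 0.0271]
ee_rot: [3.141, -0.001, 0.059]
wrist_force: [-0.3, -0.5, -2.2]
opening: 0.638
grasp_force: 30.0
```

drive_tool([
  {"dx":0,"dy":0,"dz":-0.001,"rx":0,"ry":0,"rz":0,"gripper":-1},
  {"dx":0,"dy":0,"dz":0,"rx":0,"ry":0,"rz":0,"gripper":-1},
  {"dx":0,"dy":0,"dz":0,"rx":0,"ry":0,"rz":0,"gripper":0.6},
  {"dx":0,"dy":0,"dz":0,"rx":0,"ry":0,"rz":0,"gripper":0.6},
  {"dx":0,"dy":0,"dz":0,"rx":0,"ry":0,"rz":0,"gripper":0.6},
  {"dx":0,"dy":0,"dz":0.01,"rx":0,"ry":0,"rz":0,"gripper":0.6},
  {"dx":0,"dy":0,"dz":0.03,"rx":0,"ry":0,"rz":0,"gripper":0.6},
  {"dx":0,"dy":0,"dz":0.03,"rx":0,"ry":0,"rz":0,"gripper":0.6},
  {"dx":0,"dy":0,"dz":0.03,"rx":0,"ry":0,"rz":0,"gripper":0.6},
  {"dx":0,"dy":0,"dz":0.02,"rx":0,"ry":0,"rz":0,"gripper":0.6},
])

```text
clock: 14.57
eef_pos: [0.5219, -0.3719, 0.1492]
ee_rot: [3.14, -0.002, 0.059]
wrist_force: [0.3, -0.1, -0.4]
opening: 0.799
grasp_force: 0.0
```

drive_tool([
  {"dx":-0.0032,"dy":0.0363,"dz":0,"rx":0,"ry":0,"rz":-1.28,"gripper":0},
  {"dx":-0.0032,"dy":0.0363,"dz":0,"rx":0,"ry":0,"rz":-1.28,"gripper":0},
  {"dx":-0.0032,"dy":0.0363,"dz":0,"rx":0,"ry":0,"rz":-1.28,"gripper":0},
  {"dx":-0.0032,"dy":0.0363,"dz":0,"rx":0,"ry":0,"rz":-1.28,"gripper":0},
  {"dx":-0.0032,"dy":0.0363,"dz":0,"rx":0,"ry":0,"rz":-1.28,"gripper":0},
  {"dx":-0.0032,"dy":0.0363,"dz":0,"rx":0,"ry":0,"rz":-1.28,"gripper":0},
  {"dx":-0.0032,"dy":0.0363,"dz":0,"rx":0,"ry":0,"rz":-1.28,"gripper":0},
  {"dx":-0.0032,"dy":0.0363,"dz":0,"rx":0,"ry":0,"rz":-1.28,"gripper":0},
  {"dx":-0.0032,"dy":0.0363,"dz":0,"rx":0,"ry":0,"rz":-1.28,"gripper":0},
  {"dx":-0.0032,"dy":0.0363,"dz":0,"rx":0,"ry":0,"rz":-1.28,"gripper":0},
  {"dx":-0.0032,"dy":0.0363,"dz":0,"rx":0,"ry":0,"rz":-1.28,"gripper":0},
  {"dx":-0.0032,"dy":0.0363,"dz":0,"rx":0,"ry":0,"rz":-1.28,"gripper":0},
  {"dx":-0.0032,"dy":0.0363,"dz":0,"rx":0,"ry":0,"rz":-1.28,"gripper":0},
  {"dx":-0.0032,"dy":0.0363,"dz":0,"rx":0,"ry":0,"rz":-1.28,"gripper":0},
  {"dx":-0.0032,"dy":0.0363,"dz":0,"rx":0,"ry":0,"rz":-1.28,"gripper":0},
  {"dx":-0.0032,"dy":0.0363,"dz":0,"rx":0,"ry":0,"rz":-1.28,"gripper":0},
  {"dx":-0.0032,"dy":0.0363,"dz":0,"rx":0,"ry":0,"rz":-1.28,"gripper":0},
  {"dx":-0.0032,"dy":0.0363,"dz":0,"rx":0,"ry":0,"rz":-1.28,"gripper":0},
  {"dx":-0.0032,"dy":0.0363,"dz":0,"rx":0,"ry":0,"rz":-1.28,"gripper":0},
  {"dx":-0.0032,"dy":0.0363,"dz":0,"rx":0,"ry":0,"rz":-1.28,"gripper":0},
])

```text
clock: 16.23
eef_pos: [0.4598, 0.3249, 0.1452]
ee_rot: [3.141, 0.003, -0.368]
wrist_force: [1.1, -0.2, 0.2]
opening: 0.5
grasp_force: 0.0
```

Run:
```python
from h import *
np.set_printoptions(precision=4,suppress=True)
imaging.snapshot("side");imaging.snapshot("top"); im=snap("top","t2"); s=readout.get_state(); print(s["clock"],s["eef_pos"],s["ee_rot"],s["opening"])
cv2.imwrite("pics/t2c.png",cv2.resize(im[120:290,80:300,::-1],None,fx=3,fy=3))
for d in nets.find_in("side","case_a_knob"): print(d["conf"],towld("side",d["at"]))
```

```text
16.3833 [0.4591 0.3248 0.145 ] [ 3.1403  0.002  -0.3641] 0.49798039660486526
```

View pics/t2.png

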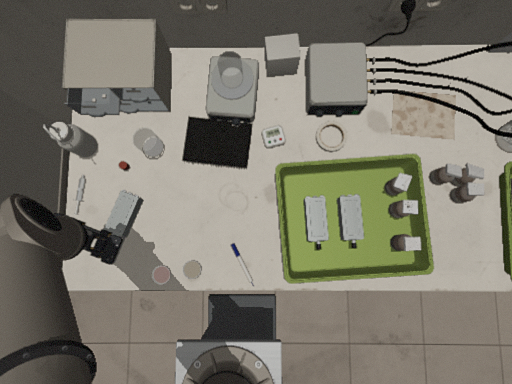

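drive_tool([
  {"dx":-0.003,"dy":0.03,"dz":0,"rx":0,"ry":0,"rz":-1.2,"gripper":0},
  {"dx":0,"dy":0,"dz":0,"rx":-2.5,"ry":-6.2,"rz":0,"gripper":0},
  {"dx":0,"dy":0,"dz":0,"rx":-2.5,"ry":-6.2,"rz":0,"gripper":0},
  {"dx":0,"dy":0,"dz":-0.02,"rx":-2.5,"ry":-6.2,"rz":0,"gripper":0},
  {"dx":0,"dy":0,"dz":-0.03,"rx":0,"ry":0,"rz":0,"gripper":0},
  {"dx":0,"dy":0,"dz":0,"rx":0,"ry":0,"rz":0,"gripper":0},
  {"dx":0,"dy":0,"dz":0,"rx":0,"ry":0,"rz":0,"gripper":0},
  {"dx":0,"dy":0,"dz":0,"rx":0,"ry":0,"rz":0,"gripper":0},
])

```text
clock: 17.1
eef_pos: [0.4581, 0.3387, 0.1]
ee_rot: [3.124, -0.09, -0.384]
wrist_force: [0.1, 0.7, 0.4]
opening: 0.499
grasp_force: 0.0
```

```bash
cat > p.py <<'E'
from h import *
from scipy.spatial.transform import Rotation as Ro
np.set_printoptions(precision=4,suppress=True)
s=readout.get_state(); Rm=Ro.from_euler("xyz",s["ee_rot"]).as_matrix()
z=Rm[:,2]; y=Rm[:,1]; a=np.radians(-22.1); d=np.array([np.cos(a),np.sin(a),0])
print(s["clock"],"tcp",s["eef_pos"],"tilt",np.degrees(np.arctan2(-z@d,-z[2])),"closing yaw",np.degrees(np.arctan2(y[0],-y[1])),"y.z",y[2],"q",s["qpos"],"F",s["wrist_force"],s["opening"])
p=s["eef_pos"]-np.array([.5352,.3225,0]); print("in case: x",p@d,"y",p@[-d[1],d[0],0])
h=s["eef_pos"]-np.array([.5954,.2980,.044]); print("lid angle of tcp",np.degrees(np.arctan2(h[2],-h@d)),"radius",np.hypot(h[2],h@d))
E
python3 p.py
```

```text
17.1 tcp [0.4581 0.3387 0.1   ] tilt -5.184157936793987 closing yaw -22.09712243345024 y.z 0.017571540798287492 q [-1.0267  0.3911  0.2724  1.9877 -0.0187  0.7559 -2.7172] F [0.127  0.7087 0.4047] 0.4985780910056214
in case: x -0.07751982749853306 y -0.013979840762241437
lid angle of tcp 21.44778289304327 radius 0.15311755289277482
```

drive_tool([
  {"dx":0,"dy":0,"dz":0.03,"rx":1.95,"ry":4.8,"rz":0,"gripper":0},
  {"dx":0,"dy":0,"dz":0,"rx":0,"ry":0,"rz":7,"gripper":0},
  {"dx":0,"dy":0,"dz":0,"rx":0,"ry":0,"rz":7,"gripper":0},
  {"dx":0,"dy":0,"dz":0,"rx":0,"ry":0,"rz":7,"gripper":0},
  {"dx":0,"dy":0,"dz":0,"rx":0,"ry":0,"rz":7,"gripper":0},
  {"dx":0,"dy":0,"dz":0,"rx":0,"ry":0,"rz":7,"gripper":0},
  {"dx":0,"dy":0,"dz":0,"rx":0,"ry":0,"rz":7,"gripper":0},
  {"dx":0,"dy":0,"dz":0,"rx":0,"ry":0,"rz":7,"gripper":0},
  {"dx":0,"dy":0,"dz":0,"rx":0,"ry":0,"rz":7,"gripper":0},
  {"dx":0,"dy":0,"dz":0,"rx":0,"ry":0,"rz":7,"gripper":0},
  {"dx":0,"dy":0,"dz":0,"rx":0,"ry":0,"rz":7,"gripper":0},
  {"dx":0,"dy":0,"dz":0,"rx":0,"ry":0,"rz":7,"gripper":0},
  {"dx":0,"dy":0,"dz":0,"rx":0,"ry":0,"rz":7,"gripper":0},
  {"dx":0,"dy":0,"dz":0,"rx":0,"ry":0,"rz":7,"gripper":0},
  {"dx":0,"dy":0,"dz":0,"rx":0,"ry":0,"rz":7,"gripper":0},
  {"dx":0,"dy":0,"dz":0,"rx":0,"ry":0,"rz":7,"gripper":0},
  {"dx":0,"dy":0,"dz":0,"rx":0,"ry":0,"rz":7,"gripper":0},
])

```text
clock: 18.52
eef_pos: [0.4588, 0.3387, 0.131]
ee_rot: [3.122, -0.002, 1.576]
wrist_force: [-0.6, 0.3, -0.2]
opening: 0.5
grasp_force: 0.0
```

drive_tool([
  {"dx":0,"dy":0,"dz":0,"rx":0,"ry":0,"rz":7,"gripper":0},
  {"dx":0,"dy":0,"dz":0,"rx":0,"ry":0,"rz":7,"gripper":0},
  {"dx":0,"dy":0,"dz":0,"rx":0,"ry":0,"rz":7,"gripper":0},
  {"dx":0,"dy":0,"dz":0,"rx":0,"ry":0,"rz":7,"gripper":0},
  {"dx":0,"dy":0,"dz":0,"rx":0,"ry":0,"rz":7,"gripper":0},
  {"dx":0,"dy":0,"dz":0,"rx":0,"ry":0,"rz":7,"gripper":0},
  {"dx":0,"dy":0,"dz":0,"rx":0,"ry":0,"rz":7,"gripper":0},
  {"dx":0,"dy":0,"dz":0,"rx":0,"ry":0,"rz":7,"gripper":0},
  {"dx":0,"dy":0,"dz":0,"rx":0,"ry":0,"rz":7,"gripper":0},
  {"dx":0,"dy":0,"dz":0,"rx":0,"ry":0,"rz":5,"gripper":0},
  {"dx":0,"dy":0,"dz":0,"rx":0,"ry":0,"rz":0,"gripper":0},
  {"dx":0,"dy":0,"dz":0,"rx":0,"ry":0,"rz":0,"gripper":0},
])

```text
clock: 19.52
eef_pos: [0.4585, 0.3388, 0.1303]
ee_rot: [3.123, 0.001, 2.754]
wrist_force: [-0.0, 0.1, -0.2]
opening: 0.501
grasp_force: 0.0
```

```bash
python3 p.py
```

```text
19.5167 tcp [0.4585 0.3388 0.1303] tilt -0.03611950156872278 closing yaw 157.80560445764937 y.z 0.018764058057427913 q [-0.4081  0.3759 -0.4122  1.9194  0.1856  0.866   0.2706] F [-0.0338  0.0562 -0.1556] 0.5006683202539048
in case: x -0.0771855499872675 y -0.013697828925411595
lid angle of tcp 31.262598488857268 radius 0.16633181721334603
```

drive_tool([
  {"dx":-0.0023,"dy":0.0162,"dz":0,"rx":-1.0,"ry":0.4,"rz":0,"gripper":0},
  {"dx":0,"dy":0,"dz":0,"rx":-2.5,"ry":-6.2,"rz":0,"gripper":0},
  {"dx":0,"dy":0,"dz":0,"rx":-2.5,"ry":-6.2,"rz":0,"gripper":0},
  {"dx":0,"dy":0,"dz":-0.02,"rx":-2.5,"ry":-6.2,"rz":0,"gripper":0},
  {"dx":0,"dy":0,"dz":-0.02,"rx":0,"ry":0,"rz":0,"gripper":0},
  {"dx":0,"dy":0,"dz":0,"rx":0,"ry":0,"rz":0,"gripper":0},
  {"dx":0,"dy":0,"dz":0,"rx":0,"ry":0,"rz":0,"gripper":0},
  {"dx":0,"dy":0,"dz":0,"rx":0,"ry":0,"rz":0,"gripper":0},
])

```text
clock: 20.18
eef_pos: [0.456, 0.3553, 0.0934]
ee_rot: [-3.139, 0.329, 2.756]
wrist_force: [0.5, 1.0, -0.2]
opening: 0.502
grasp_force: 0.0
```

```bash
python3 p.py
```

```text
20.1833 tcp [0.456  0.3553 0.0934] tilt -18.876907041524927 closing yaw 157.83861435618735 y.z -0.002753418631349723 q [-0.7451  0.3914 -0.271   2.037   0.6356  0.7701 -0.2823] F [ 0.5098  0.9873 -0.1966] 0.5015845221695121
in case: x -0.08566995795947302 y 0.0005727669319806651
lid angle of tcp 18.157009922639094 radius 0.1585597803233604
```

drive_tool([
  {"dx":0,"dy":0,"dz":-0.02,"rx":0,"ry":0,"rz":0,"gripper":0},
  {"dx":0,"dy":0,"dz":-0.02,"rx":0,"ry":0,"rz":0,"gripper":0},
  {"dx":0,"dy":0,"dz":-0.009,"rx":0,"ry":0,"rz":0,"gripper":0},
  {"dx":0,"dy":0,"dz":-0.003,"rx":0,"ry":0,"rz":0,"gripper":0},
  {"dx":0,"dy":0,"dz":0,"rx":0,"ry":0,"rz":0,"gripper":0},
  {"dx":0,"dy":0,"dz":0,"rx":0,"ry":0,"rz":0,"gripper":0},
])

```text
clock: 20.68
eef_pos: [0.4555, 0.3557, 0.0411]
ee_rot: [-3.138, 0.33, 2.758]
wrist_force: [0.6, 0.6, 0.3]
opening: 0.5
grasp_force: 0.0
```

drive_tool([
  {"dx":0,"dy":0,"dz":0,"rx":0,"ry":0,"rz":0,"gripper":-1},
  {"dx":0,"dy":0,"dz":0,"rx":0,"ry":0,"rz":0,"gripper":-1},
  {"dx":0,"dy":0,"dz":0,"rx":0,"ry":0,"rz":0,"gripper":-1},
  {"dx":0,"dy":0,"dz":0,"rx":0,"ry":0,"rz":0,"gripper":-1},
  {"dx":0,"dy":0,"dz":0,"rx":0,"ry":0,"rz":0,"gripper":-1},
  {"dx":0,"dy":0,"dz":0,"rx":0,"ry":0,"rz":0,"gripper":-1},
])

```text
clock: 21.18
eef_pos: [0.4549, 0.3559, 0.0404]
ee_rot: [-3.138, 0.33, 2.76]
wrist_force: [0.3, 0.8, 1.9]
opening: 0.16
grasp_force: 30.0
```

```bash
python3 p.py
```

```text
21.1833 tcp [0.4549 0.3559 0.0404] tilt -18.88189254463849 closing yaw 158.04597063791954 y.z -0.003473029338827753 q [-0.7799  0.4731 -0.235   2.0652  0.7213  0.6825 -0.3826] F [0.3328 0.7662 1.9025] 0.16025624717044593
in case: x -0.08697858952373459 y 0.0007661698328352944
lid angle of tcp -1.350275367051998 radius 0.15201531962266362
```

drive_tool([
  {"dx":0.0002,"dy":-0.0001,"dz":0.0133,"rx":1.88,"ry":4.63,"rz":0,"gripper":-1},
  {"dx":0.0013,"dy":-0.0005,"dz":0.0132,"rx":1.88,"ry":4.63,"rz":0,"gripper":-1},
  {"dx":0.0024,"dy":-0.001,"dz":0.013,"rx":1.88,"ry":4.63,"rz":0,"gripper":-1},
  {"dx":0.0034,"dy":-0.0014,"dz":0.0127,"rx":1.88,"ry":4.63,"rz":0,"gripper":-1},
  {"dx":0,"dy":0,"dz":0,"rx":0,"ry":0,"rz":0,"gripper":-1},
  {"dx":0,"dy":0,"dz":0,"rx":0,"ry":0,"rz":0,"gripper":-1},
])

```text
clock: 21.68
eef_pos: [0.4642, 0.3513, 0.0927]
ee_rot: [-3.139, -0.019, 2.755]
wrist_force: [0.4, -0.9, -1.4]
opening: 0.156
grasp_force: 30.0
```

```bash
python3 p.py
```

```text
21.6833 tcp [0.4642 0.3513 0.0927] tilt 1.0704062842511535 closing yaw 157.85146634177156 y.z -0.0021252644034616755 q [-0.3922  0.4636 -0.4506  1.8952  0.2405  0.8472  0.2209] F [ 0.3909 -0.9316 -1.4376] 0.1561369523156513
in case: x -0.07661457332843034 y -6.742162391617373e-05
lid angle of tcp 18.960735241303368 radius 0.14973340660818496
```

drive_tool([
  {"dx":0.0044,"dy":-0.0018,"dz":0.0122,"rx":1.88,"ry":4.63,"rz":0,"gripper":-1},
  {"dx":0.0054,"dy":-0.0022,"dz":0.0117,"rx":1.88,"ry":4.63,"rz":0,"gripper":-1},
  {"dx":0.0063,"dy":-0.0026,"dz":0.0112,"rx":1.88,"ry":4.63,"rz":0,"gripper":-1},
  {"dx":0.0072,"dy":-0.0029,"dz":0.0105,"rx":1.88,"ry":4.63,"rz":0,"gripper":-1},
  {"dx":0.0081,"dy":-0.0033,"dz":0.0098,"rx":1.88,"ry":4.63,"rz":0,"gripper":-1},
  {"dx":0.0088,"dy":-0.0036,"dz":0.009,"rx":1.88,"ry":4.63,"rz":0,"gripper":-1},
  {"dx":0,"dy":0,"dz":0,"rx":0,"ry":0,"rz":0,"gripper":-1},
  {"dx":0,"dy":0,"dz":0,"rx":0,"ry":0,"rz":0,"gripper":-1},
])

```text
clock: 22.35
eef_pos: [0.5016, 0.3365, 0.1554]
ee_rot: [-3.138, -0.544, 2.758]
wrist_force: [-3.6, 1.2, 3.7]
opening: 0.161
grasp_force: 30.0
```

```bash
python3 p.py
```

```text
22.35 tcp [0.5016 0.3365 0.1554] tilt 31.159772063653165 closing yaw 158.1624554669135 y.z -0.0032757790322446717 q [-0.0966  0.6695 -0.5612  1.5486 -0.1127  1.3204  0.6251] F [-3.5857  1.1932  3.7121] 0.1610322066340727
in case: x -0.03641746183021382 y 0.0003213861158345103
lid angle of tcp 47.68381792089661 radius 0.15063689702117536
```

drive_tool([
  {"dx":0.0093,"dy":-0.0038,"dz":0.0084,"rx":1.32,"ry":3.24,"rz":0,"gripper":-1},
  {"dx":0.01,"dy":-0.0041,"dz":0.0075,"rx":1.32,"ry":3.24,"rz":0,"gripper":-1},
  {"dx":0.0105,"dy":-0.0043,"dz":0.0065,"rx":1.32,"ry":3.24,"rz":0,"gripper":-1},
  {"dx":0.011,"dy":-0.0045,"dz":0.0055,"rx":1.32,"ry":3.24,"rz":0,"gripper":-1},
  {"dx":0.0114,"dy":-0.0046,"dz":0.0044,"rx":1.32,"ry":3.24,"rz":0,"gripper":-1},
  {"dx":0.0117,"dy":-0.0048,"dz":0.0033,"rx":1.32,"ry":3.24,"rz":0,"gripper":-1},
  {"dx":0.012,"dy":-0.0049,"dz":0.0022,"rx":1.32,"ry":3.24,"rz":0,"gripper":-1},
  {"dx":0,"dy":0,"dz":0,"rx":0,"ry":0,"rz":0,"gripper":-1},
  {"dx":0,"dy":0,"dz":0,"rx":0,"ry":0,"rz":0,"gripper":-1},
])

```text
clock: 23.1
eef_pos: [0.577, 0.3065, 0.1926]
ee_rot: [-3.138, -0.97, 2.759]
wrist_force: [-1.8, 0.2, -2.6]
opening: 0.16
grasp_force: 30.0
```

```bash
python3 p.py; python3 -c "
from h import *
im=snap('side','s3'); cv2.imwrite('pics/s3c.png',cv2.resize(im[60:230,130:390,::-1],None,fx=3,fy=3))"
```

```text
23.1 tcp [0.577  0.3065 0.1926] tilt 55.60355099302521 closing yaw 158.25428777539042 y.z -0.001774346503264912 q [-0.0195  0.9616 -0.5672  1.1446 -0.2637  1.7862  0.6891] F [-1.7755  0.2057 -2.5959] 0.1597430811323178
in case: x 0.044736138306980464 y 0.0008657392766812638
lid angle of tcp 82.2382930800401 radius 0.15000275374724964
```

View pics/s3c.png

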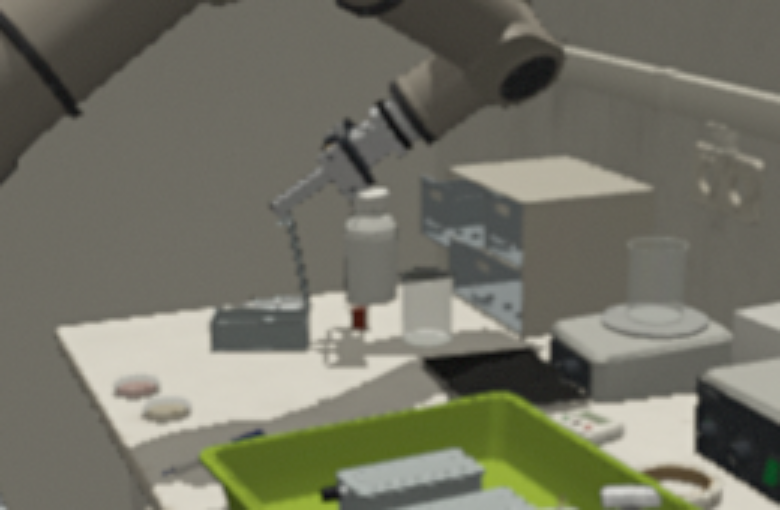

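drive_tool([
  {"dx":0,"dy":0,"dz":0,"rx":0,"ry":0,"rz":0,"gripper":0},
  {"dx":0,"dy":0,"dz":0,"rx":0,"ry":0,"rz":0,"gripper":0},
  {"dx":0,"dy":0,"dz":0,"rx":0,"ry":0,"rz":0,"gripper":0},
  {"dx":0,"dy":0,"dz":0,"rx":0,"ry":0,"rz":0,"gripper":0},
  {"dx":0.0076,"dy":-0.0031,"dz":0.0057,"rx":0,"ry":0,"rz":0,"gripper":0},
  {"dx":0.0115,"dy":-0.0047,"dz":0.0085,"rx":0,"ry":0,"rz":0,"gripper":0},
  {"dx":0.0115,"dy":-0.0047,"dz":0.0085,"rx":0,"ry":0,"rz":0,"gripper":0},
  {"dx":0.0076,"dy":-0.0031,"dz":0.0085,"rx":0,"ry":0,"rz":0,"gripper":0},
  {"dx":0,"dy":0,"dz":0.02,"rx":0,"ry":0,"rz":0,"gripper":0},
  {"dx":0,"dy":0,"dz":0.03,"rx":0,"ry":0,"rz":0,"gripper":0},
  {"dx":0,"dy":0,"dz":0.03,"rx":0,"ry":0,"rz":0,"gripper":0},
  {"dx":0,"dy":0,"dz":0,"rx":0,"ry":0,"rz":0,"gripper":0},
  {"dx":0,"dy":0,"dz":0,"rx":0,"ry":0,"rz":0,"gripper":0},
  {"dx":0,"dy":0,"dz":0,"rx":0,"ry":0,"rz":0,"gripper":0},
])

```text
clock: 24.32
eef_pos: [0.6159, 0.2899, 0.3064]
ee_rot: [3.139, -0.969, 2.763]
wrist_force: [-0.2, -0.7, -0.1]
opening: 0.499
grasp_force: 0.0
```

```bash
python3 p.py; python3 -c "
from h import *
im=snap('side','s4'); a=cv2.resize(im[90:270,130:390,::-1],None,fx=2.9,fy=2.9); cv2.imwrite('pics/s4c.png',a)
snap('top','t4')"
```

```text
24.3167 tcp [0.6159 0.2899 0.3064] tilt 55.54489187256505 closing yaw 158.17553564571517 y.z 0.0016671910473280704 q [-0.0274  0.929  -0.5722  0.9416 -0.3075  1.9953  0.6036] F [-0.2253 -0.7281 -0.1037] 0.4987648693835527
in case: x 0.0870762079487287 y 0.00014591838298057616
lid angle of tcp 94.81087857283362 radius 0.2632940088715279
```

View pics/s4c.png

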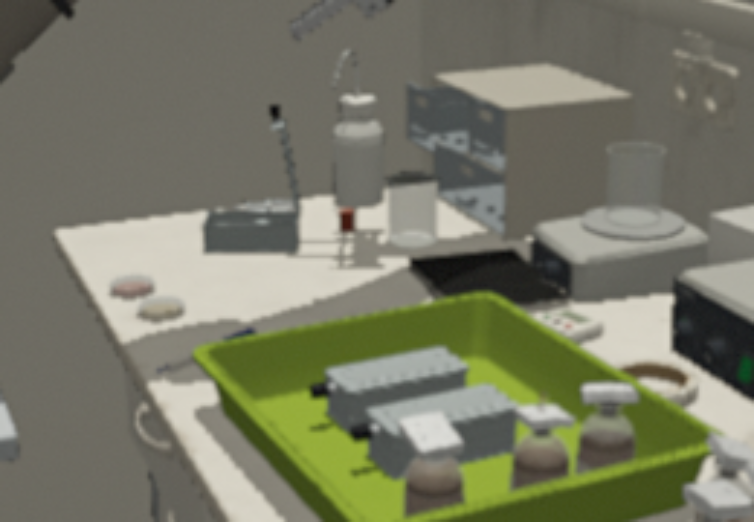

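View pics/t4.png

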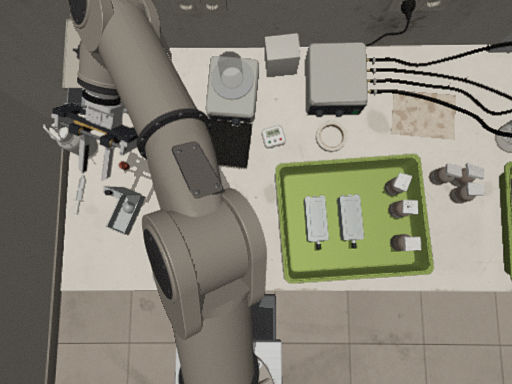

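drive_tool([
  {"dx":-0.005,"dy":-0.02,"dz":0.01,"rx":0,"ry":0,"rz":0,"gripper":0},
  {"dx":-0.005,"dy":-0.03,"dz":0.01,"rx":-1.88,"ry":-4.63,"rz":0,"gripper":0},
  {"dx":-0.005,"dy":-0.03,"dz":0.01,"rx":-1.88,"ry":-4.63,"rz":0,"gripper":0},
  {"dx":-0.005,"dy":-0.02,"dz":0,"rx":-1.88,"ry":-4.63,"rz":0,"gripper":0},
  {"dx":0,"dy":0,"dz":0,"rx":0,"ry":0,"rz":0,"gripper":0},
  {"dx":0,"dy":0,"dz":0,"rx":0,"ry":0,"rz":0,"gripper":0},
  {"dx":0,"dy":0,"dz":0,"rx":0,"ry":0,"rz":0,"gripper":0},
  {"dx":0,"dy":0,"dz":0,"rx":0,"ry":0,"rz":0,"gripper":0},
])

```text
clock: 25.08
eef_pos: [0.5962, 0.1903, 0.3344]
ee_rot: [-3.141, -0.712, 2.761]
wrist_force: [-0.2, -0.8, -0.0]
opening: 0.498
grasp_force: 0.0
```

```bash
python3 -c "
from h import *
s=readout.get_state(); print(s['eef_pos'],s['wrist_force'],s['joint_vel']); print(r.sign_off())"
```

```text
[0.59618348 0.1903254  0.33439935] [-0.20031991 -0.79528034 -0.02024649] [-0.00135716  0.01011532  0.00147969 -0.00182421  0.00232959 -0.00025427
  0.00253876]
the job is handed in; nothing more can be done
None
```

Job handed in, with no verdict shown: the two cases that weighed empty (about 2.3–2.4 N each) stand flat in the tray with lids shut, and the third stands on the bench with its lid open about 1.43 rad and the ball visible inside.

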